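# Fit the footed core on the bench winder and clamp it

### The arm

A 6-joint arm with a two-finger parallel gripper is mounted at the origin on the work surface. World frame = base frame: x ahead of the robot, y to its left, z up, the work surface at z = 0. Lengths are in m, angles in rad, forces in N, time in s.
With the tool pointing down it reaches from about 0.375 to 0.9 m from the base axis. Payload 3.1 kg.
Tool frame: the origin (TCP) lies midway between the tips of the shut fingers; the grasp point (between the pads) lies 19 mm behind it; z points along the fingers, y is the line along which they close (so a half turn about z gives the same grasp; the last joint's range is limited). The gripper opens to 85 mm and grips with 20 to 120 N. Pads are 22 mm wide; open, the fingers measure 114 mm over their backs; the gripper's body (76 mm by 85 mm) begins 54 mm behind the grasp point. The pads swing forward as they close: fully open they stand 13 mm farther back than shut.
Start: joints at [-1.321, 0.527, 1.433, -0, 1.181, -0.178], TCP at [0.259, -0.569, 0.231] pointing down, gripper open.
Joint ranges: [-3.08, 3.08], [-0.75, 2.2], [0.22, 2.44], [-1.43, 4.57], [0, 2.65], [-2.85, 2.85]. Speed limits (rad/s): [2.79, 2.79, 3.14, 3.14, 3.14, 3.14].

### API

Orientations are given as a unit quaternion [x, y, z, w].
In Python, from bench import ctrl, viewer, ticket gives the robot as it stands. Calls block until the motion is done:
- ctrl.move_pose(position, orientation): joint-space move of the TCP to a pose.
- ctrl.movel(position, attitude=None, max_speed=0.15, until_force=None): straight line of the TCP; attitude=None keeps the orientation; max_speed is the mean speed in m/s. With until_force (N) it stops when the force on the tool has changed by that much, and returns True; else False.
- ctrl.movej(angles): joint-space move.
- ctrl.ungrasp() and ctrl.clamp(strength=None): open the fingers fully, or close them until they stop; strength is the grip in N (None keeps the last).
- ctrl.dwell(seconds).
- ctrl.ik(position, orientation): joint angles nearest the present ones, or None.
- viewer.camera(name): name is "scene" or "top" or "wrist"; returns a dict with "color" (400x640x3 uint8, red, green, blue), "vfov" (degrees; the focal length in pixels is half the picture's height over the tangent of half this angle, whatever the lens; pixels are square), "cx", "cy" (the principal point, pixels), "dist_coeffs" ([k1, k2, p1, p2, k3] as OpenCV has them; the pictures are not rectified), "eye" and "orientation" of the camera in the world; the wrist camera has in their place "tool_from_camera" (4x4, takes a point from camera to tool coordinates, whose origin is the TCP and whose axes are the flange's). Camera axes: x right, y down, z forward; pixel columns grow to the right and rows downward; lengths in m; the calibration is good to about 2 mm. A picture is of the moment at which its call begins: read the wrist's pose just before it. There is no depth.
A pose or a line that the arm cannot do raises ctrl.Unreachable and nothing moves.
- ticket.job_done(): hands the job in; it is judged then, once.
Readings, each from a call of its own:
- ctrl.read_time(): time.
- ctrl.read_joint_pos(): joint angles.
- ctrl.read_dq(): joint speeds.
- ctrl.read_effort(): joint torques, N m.
- ctrl.read_position(): TCP position.
- ctrl.read_tcp_rot(): TCP orientation.
- ctrl.read_ft_force(): force on the tool from outside, world axes, zero at the start.
- ctrl.read_moment(): the same for the moment, N m.
- ctrl.read_grip_width(): finger opening in m.
- ctrl.read_grip_force(): force on a finger pad.
Only numpy, scipy, OpenCV 4.12 (cv2) and the standard library are available. Lean on these libraries where they do the work, as an engineer would, in place of code of your own. Each camera call takes 0.05 s, during which the arm holds its last target. There are 200 camera calls.

### The job

Get the bench winder ready: from the tray take the tube that has a round foot flange, slip it foot down over the winder's upright spindle and lower it (do not drop it) until its foot sits flush on the deck. Then wind the crank clockwise, through its full turns to the stop, so that the clamp jaw is fully home over the foot, and let go. Leave the other two tubes, the bottle and the parts bin standing where they are.

Things in the scene. Friction and masses are not known exactly. Their poses are not given: they have to be found in the camera images.
- core: The footed core: ivory moulded tube, outer diameter 46, height 70, open bore 26 right through, with a round foot flange of diameter 68 and 6 thick at its lower end. It stands upright in the tray, 0.12 kg. Origin: centre of its underside; z up along its axis.
- tube_plain: Bystander: ivory tube without a foot, outer diameter 46, bore 26, height 55, upright in the tray. Origin: centre of its underside.
- tube_wide: Bystander: ivory tube without a foot, outer diameter 60, bore 40, height 40, upright in the tray. Origin: centre of its underside.
- tray: Fixed translucent open tray, 150 (its x) by 250 (its y), walls 25 high, floor 4 thick. The three tubes stand in a row along its y about 75 apart, in any order. It lies left or right of the bottle, the winder on the other side. Origin: centre of its underside on the bench.
- bottle: Bystander: turquoise bottle, diameter 52, height 140, upright between tray and winder. Origin: centre of its underside.
- parts_bin: Bystander: small translucent open bin of ivory sticks, 100 by 140 by 60 high, beyond the work. Origin: centre of its underside.
- winder: Fixed grey bench winder, deck 120 (its x) by 260 (its y), deck top 40 above the bench. On its deck: the spindle at y = -75, the gearbox (60 by 60, 30 high) with the crank on top at y = +85, and the clamp jaw sliding between them. Origin: centre of its underside on the bench; z up.
- seat (a point): Where the spindle leaves the deck: on the spindle axis, on the deck's top face. The steel spindle is upright, diameter 22, with a tapered tip, its top 78 above this point. Same axes as the winder.
- post_top (a point): Top of the thin upright steel guide post (diameter 12, knob of diameter 16 on top) that rises 118 from the deck at (x +52, y -112) of the winder, 64 from the spindle axis: keep the gripper off it.
- crank_center (a point): Point on the crank's vertical axis, at y = +85 of the winder, at the height of the middle of the crank's grip (104 above the bench). The grip circles it at a radius of 40.
- knob (a point): The crank's grip: upright black cylinder that spins freely on its pin, diameter 20, 40 tall, to be taken from above. The point is on its axis, 23 above its lower end and 17 below its top; the crank arm is below it.
- crank (a joint): Crank angle in rad, growing clockwise seen from above; at 0 the grip lies towards the winder's +x from the crank's axis. From 0 (jaw open) to 12.57 (two full turns, a stop, jaw home). It stays where it is left.
- jaw (a joint): Clamp jaw travel in m, driven by the crank, 12.5 mm a turn: 0 open (front edge 52 mm from the spindle axis) to 0.025 home (27 mm from the axis, over the foot flange). The jaw is 44 wide, its blade 9 to 17 above the deck, its block behind the blade 28 high.
Things that resemble listed ones, but are neither listed nor needed, are in the scene too. What is shaped like the core but black is not meant.

How it is judged:
By the outcome, as a careful person would: the job done as asked, in the order asked, and still so for the second after the job is handed in, with the robot touching nothing.
It also fails if it takes over 72 s, if anything falls off the work surface, if the arm or the gripper's body presses on something with over 40 N, if the wrist force passes 120 N, or if a joint passes its speed limit or range.

## Working session

There is one attempt and no reset: what is moved stays moved. The work goes in short steps, each a Python script; the robot and the scene stay as the last script left them, time stands still between calls to the robot, and variables do not carry over. Pictures are saved under pics/ and viewed, at most 10 in all, crops included, and the job is handed in when it is done.

```bash
mkdir -p pics; ls
python3 - <<'E'
from bench import ctrl, viewer
import cv2,numpy as np,pickle
d={}
for n in("scene","top","wrist"):
    p=(ctrl.read_position(),ctrl.read_tcp_rot()); c=viewer.camera(n); c["tcp"]=p; d[n]=c
    print(n,{k:v for k,v in c.items() if k!="color"})
    cv2.imwrite(f"pics/{n}0.png",c["color"][...,::-1])
pickle.dump(d,open("c0.pkl","wb"))
im=np.vstack([d["scene"]["color"][50:350],d["top"]["color"][50:350]])
print(ctrl.read_time())
E
```

```text
pics
scene {'vfov': 53.44722675589796, 'cx': 315.03046434951284, 'cy': 206.70054473873043, 'dist_coeffs': array([-0.0518586,  0.       ,  0.       ,  0.       ,  0.       ]), 'eye': array([ 0.97581427, -0.55530667,  0.7320346 ]), 'orientation': array([ 0.84702877,  0.32108352, -0.14002814, -0.39979965]), 'tcp': (array([ 0.25914145, -0.56793937,  0.23031951]), array([ 9.77212572e-01,  2.12260123e-01, -3.35744214e-05, -1.10820023e-03]))}
top {'vfov': 42.10900404921135, 'cx': 316.1665422732382, 'cy': 193.9694308171132, 'dist_coeffs': array([0.00592958, 0.        , 0.        , 0.        , 0.        ]), 'eye': array([ 0.3690246 , -0.01118285,  1.49086165]), 'orientation': array([ 0.71340002, -0.69899319,  0.03573093, -0.03452868]), 'tcp': (array([ 0.25914136, -0.56797755,  0.23037012]), array([ 9.77209032e-01,  2.12276712e-01, -3.52572704e-05, -1.05044150e-03]))}
wrist {'vfov': 69.91636911630384, 'cx': 321.1864318953172, 'cy': 203.75232464953973, 'dist_coeffs': array([-0.03961183,  0.        ,  0.        ,  0.        ,  0.        ]), 'tool_from_camera': array([[ 2.71078293e-04, -9.62570023e-01, -2.71032980e-01,
         6.76861981e-02],
       [ 9.99999464e-01, -9.78375354e-06,  1.03491352e-03,
         2.09689827e-04],
       [-9.98828452e-04, -2.71033116e-01,  9.62569505e-01,
        -1.42890741e-01],
       [ 0.00000000e+00,  0.00000000e+00,  0.00000000e+00,
         1.00000000e+00]]), 'tcp': (array([ 0.25913203, -0.56803197,  0.23041235]), array([ 9.77211417e-01,  2.12265992e-01, -4.78244621e-05, -9.96095522e-04]))}
0.15
```

View pics/scene0.png

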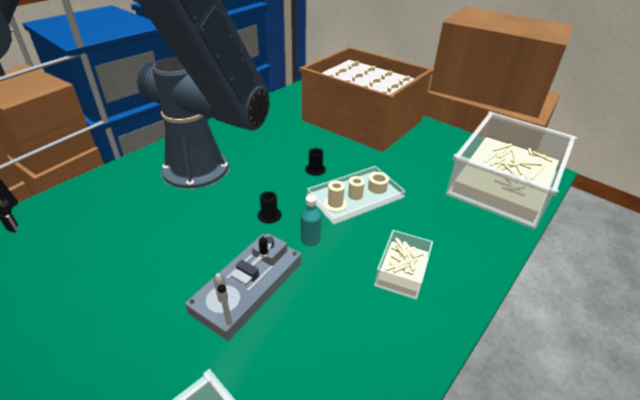

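View pics/top0.png

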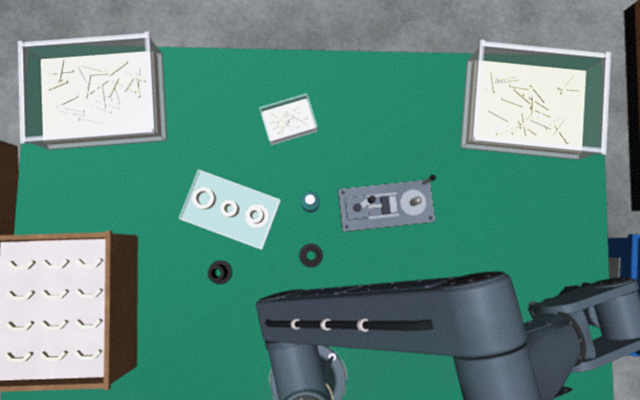

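Run:
```python
import cv2,pickle,numpy as np
d=pickle.load(open("c0.pkl","rb"))
s=d["scene"]["color"][...,::-1]; t=d["top"]["color"][...,::-1]
f=lambda a,w,h:cv2.resize(a,(w,h),interpolation=cv2.INTER_CUBIC)
A=f(s[160:235,300:400],400,300);B=f(t[160:235,180:280],400,300)
C=f(s[225:345,180:340],400,300);D=f(t[165:240,340:440],400,300)
cv2.imwrite("pics/crop1.png",np.vstack([np.hstack([A,B]),np.hstack([C,D])]))
```

```text
(no output)
```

View pics/crop1.png

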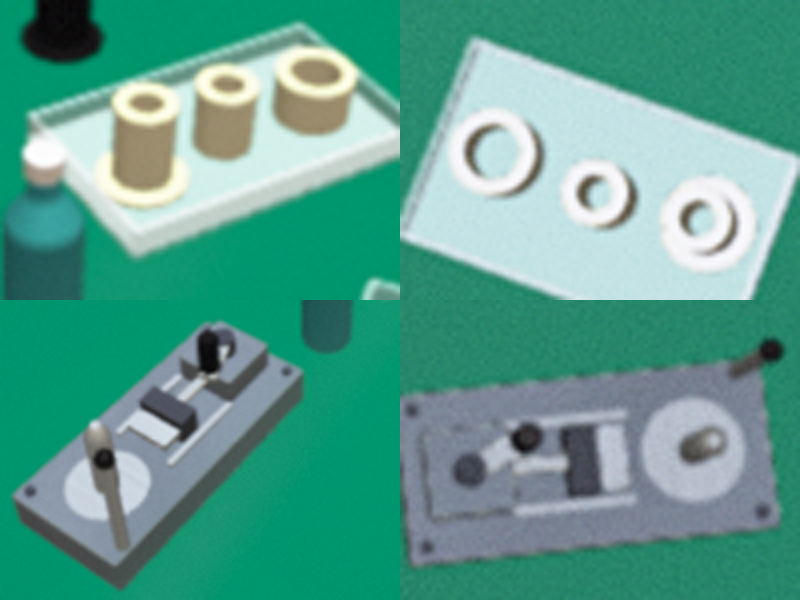

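```bash
cat > lib.py <<'E'
import numpy as np, cv2
from scipy.spatial.transform import Rotation as R
def cam(c):
    f=200/np.tan(np.radians(c["vfov"]/2)); K=np.array([[f,0,c["cx"]],[0,f,c["cy"]],[0,0,1.]])
    if "eye" in c: return K,R.from_quat(c["orientation"]).as_matrix(),np.array(c["eye"])
    p,q=c["tcp"]; Rt=R.from_quat(q).as_matrix(); T=c["tool_from_camera"]
    return K,Rt@T[:3,:3],Rt@T[:3,3]+p
def ray(c,px):
    K,Rm,e=cam(c); u=cv2.undistortPoints(np.array([[px]],float),K,c["dist_coeffs"])[0,0]
    v=Rm@np.array([*u,1]); return e,v/np.linalg.norm(v)
def plane(c,px,z):
    e,v=ray(c,px); return e+v*(z-e[2])/v[2]
def tri(*obs):
    A=np.zeros((3,3));b=np.zeros(3);rs=[ray(*o) for o in obs]
    for e,v in rs: P=np.eye(3)-np.outer(v,v);A+=P;b+=P@e
    x=np.linalg.solve(A,b); return x,max(np.linalg.norm(np.cross(x-e,v)) for e,v in rs)
def proj(c,X):
    K,Rm,e=cam(c); rv,_=cv2.Rodrigues(Rm.T); return cv2.projectPoints(np.array([X],float),rv,-Rm.T@e,K,c["dist_coeffs"])[0][0,0]
def down(yaw):  # tool z down, tool y (closing) at world angle yaw
    y=np.array([np.cos(yaw),np.sin(yaw),0]);z=np.array([0,0,-1.]);x=np.cross(y,z)
    return R.from_matrix(np.column_stack([x,y,z])).as_quat()
def snap(name):
    from bench import ctrl,viewer
    t=(ctrl.read_position(),ctrl.read_tcp_rot()); c=viewer.camera(name); c["tcp"]=t; return c
E
python3 - <<'E'
from lib import *; import pickle
from bench import ctrl
d=pickle.load(open("c0.pkl","rb")); s,t=d["scene"],d["top"]
np.set_printoptions(precision=4,suppress=True)
for n,a,b in [("core top",(256.2,215),(336.5,185.7)),("spindle tip",(417.5,199.2),(218,275)),("knob top",(371.5,199.2),(263.2,237.5)),("post",(432.5,177.5),(221.2,288.2)),("bottle",(310.5,199.5),(311,199))]:
    print(n,*tri((t,a),(s,b)))
dk=[plane(t,(340+x/4,165+(y-300)/4),.04)for x,y in[(412,411),(427,547),(762,512)]]; print("deck holes BL,.. ",dk)
print("plain,wide",plane(t,(180+197/4,160+193/4),.059),plane(t,(180+93/4,160+152/4),.044))
print("disc",plane(t,(340+293/4,165+150/4),.04))
v=dk[1]-dk[2]; yw=np.arctan2(v[1],v[0])-np.pi/2; print("winder yaw",yw)
for p in [down(k*np.pi/12) for k in range(0,12)]: 
    o=[]
    for X in ([.347,.159,.25],[.39,-.27,.25],[.39,-.16,.25]):
        j=ctrl.ik(X,p); o.append(None if j is None else np.round(j,1).tolist())
    print(o)
E
```

```text
core top [0.4518 0.1524 0.0748] 0.0033262248316861015
spindle tip [ 0.4975 -0.2821  0.1156] 0.00049862655255353
knob top [ 0.4949 -0.1571  0.1282] 0.0013131051383150245
post [ 0.5524 -0.3137  0.1495] 0.000420318605955984
bottle [0.4904 0.0036 0.1372] 0.001684384466310588
deck holes BL,..  [array([ 0.5245, -0.3682,  0.04  ]), array([ 0.4293, -0.3783,  0.04  ]), array([ 0.4586, -0.6122,  0.04  ])]
plain,wide [0.4673 0.2269 0.059 ] [0.4955 0.303  0.044 ]
disc [ 0.4953 -0.2847  0.04  ]
winder yaw 0.12432665550028021
[[0.1, 0.2, 2.0, -0.0, 1.0, 0.1], [-0.8, 0.3, 1.8, -0.0, 1.1, -0.8], [-0.7, 0.2, 1.9, -0.0, 1.0, -0.7]]
[[0.1, 0.2, 2.0, -0.0, 1.0, -0.1], [-0.8, 0.3, 1.8, -0.0, 1.1, -1.1], [-0.7, 0.2, 1.9, -0.0, 1.0, -0.9]]
[[0.1, 0.2, 2.0, -0.0, 1.0, -0.4], [-0.8, 0.3, 1.8, -0.0, 1.1, -1.4], [-0.7, 0.2, 1.9, -0.0, 1.0, -1.2]]
[[0.1, 0.2, 2.0, -0.0, 1.0, -0.7], [-0.8, 0.3, 1.8, -0.0, 1.1, -1.6], [-0.7, 0.2, 1.9, -0.0, 1.0, -1.4]]
[[0.1, 0.2, 2.0, -0.0, 1.0, -0.9], [-0.8, 0.3, 1.8, -0.0, 1.1, -1.9], [-0.7, 0.2, 1.9, -0.0, 1.0, -1.7]]
[[0.1, 0.2, 2.0, -0.0, 1.0, -1.2], [-0.8, 0.3, 1.8, -0.0, 1.1, -2.2], [-0.7, 0.2, 1.9, -0.0, 1.0, -2.0]]
[[0.1, 0.2, 2.0, -0.0, 1.0, -1.4], [-0.8, 0.3, 1.8, -0.0, 1.1, -2.4], [-0.7, 0.2, 1.9, -0.0, 1.0, -2.2]]
[[0.1, 0.2, 2.0, -0.0, 1.0, -1.7], [-0.8, 0.3, 1.8, -0.0, 1.1, -2.7], [-0.7, 0.2, 1.9, -0.0, 1.0, -2.5]]
[[0.1, 0.2, 2.0, -0.0, 1.0, -2.0], None, [-0.7, 0.2, 1.9, -0.0, 1.0, -2.8]]
[[0.1, 0.2, 2.0, -0.0, 1.0, -2.2], None, None]
[[0.1, 0.2, 2.0, -0.0, 1.0, -2.5], [-0.8, 0.3, 1.8, -0.0, 1.1, 2.8], None]
[[0.1, 0.2, 2.0, -0.0, 1.0, -2.7], [-0.8, 0.3, 1.8, -0.0, 1.1, 2.6], [-0.7, 0.2, 1.9, -0.0, 1.0, 2.7]]
```

Run:
```python
from lib import *; import pickle
from bench import ctrl
V={}
for n,p,y in [("w1",(.53,-.24,.27),.124),("w2",(.45,-.24,.27),.124),("k1",(.425,.16,.24),-.28),("k2",(.49,.14,.24),-.28)]:
    ctrl.move_pose(p,down(y)); V[n]=snap("wrist")
    print(n,ctrl.read_time(),ctrl.read_position())
pickle.dump(V,open("v.pkl","wb"))
for a in "wk":
    cv2.imwrite(f"pics/{a}.png",np.vstack([cv2.resize(V[a+i]["color"][...,::-1],(480,300),interpolation=cv2.INTER_AREA) for i in "12"]))
```

```text
w1 1.775 [ 0.52962688 -0.2412511   0.26983379]
w2 2.2417 [ 0.45004185 -0.24125353  0.27036607]
k1 3.7833 [0.42587354 0.15944344 0.24005817]
k2 4.2083 [0.49011658 0.13901479 0.23960888]
```

View pics/w.png

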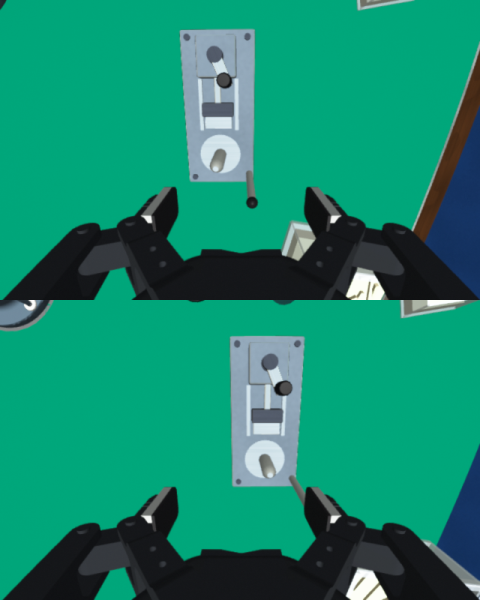

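View pics/k.png

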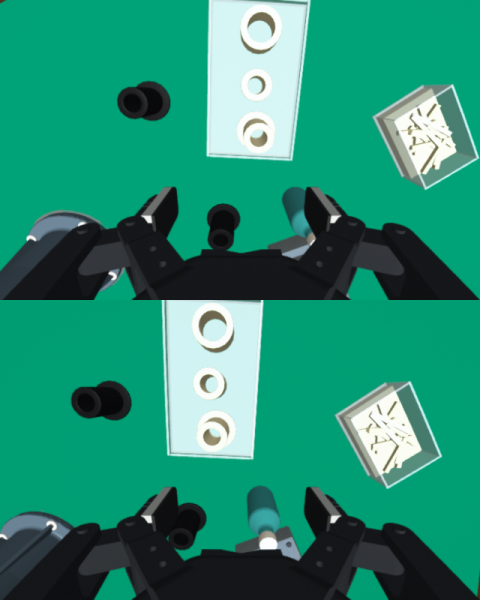

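```bash
cat > det.py <<'E'
from lib import *; import pickle
V=pickle.load(open("v.pkl","rb")); out=[]
def comp(m,near):
    cs,h=cv2.findContours(m.astype(np.uint8),cv2.RETR_CCOMP,cv2.CHAIN_APPROX_NONE)
    return cs,h[0]
def fits(m,lo,hi):
    cs,h=comp(m,None); r=[]
    for i,c in enumerate(cs):
        if lo<cv2.contourArea(c)<hi and len(c)>8:
            r.append((cv2.fitEllipse(cv2.convexHull(c) if h[i][3]<0 and len(cv2.convexHull(c))>6 else c),h[i][3]>=0,cv2.contourArea(c)))
    return r
tiles=[]
boxes={"k1":(300,130,100,90),"k2":(240,120,100,90),"w1":(230,50,130,220),"w2":(300,50,130,220)}
for n,(x,y,w,h) in boxes.items():
    im=V[n]["color"].astype(int)[y:y+h,x:x+w]; r,g,b=im[...,0],im[...,1],im[...,2]; mx=im.max(2);mn=im.min(2)
    if n[0]=="k": ms=[("ivory",(r-b>4),400,4000),("bright",(r-b>4)&(mx>215),150,4000)]
    else: ms=[("disc",(mn>170),300,6000),("black",mx<70,60,1500)]
    k=5 if n[0]=="k" else 4
    if n[0]=="w": k=2.7
    T=cv2.resize(im[...,::-1].astype(np.uint8),None,fx=k,fy=k,interpolation=cv2.INTER_CUBIC)
    for nm,m,lo,hi in ms:
        for e,hole,a in fits(m,lo,hi):
            print(n,nm,"hole" if hole else "out",np.round(np.add(e[0],(x,y)),1),np.round(e[1],1),a)
            ee=(tuple((np.array(e[0])+.5)*k),tuple(np.array(e[1])*k),e[2])
            cv2.ellipse(T,ee,(0,0,255) if not hole else (255,0,0),1)
    tiles.append(cv2.resize(cv2.copyMakeBorder(T,0,max(0,600-T.shape[0]),0,0,0),None,fx=1,fy=1)[:600])
a=np.vstack([t[:300,:400] if 0 else cv2.resize(t[:450],(333,300)) for t in tiles[:2]])
W=np.hstack([a,cv2.resize(tiles[2],(233,600)),cv2.resize(tiles[3],(233,600))]);cv2.imwrite("pics/det.png",W)
E
python3 det.py
```

```text
k2 ivory out [282.3 181.8] [25.  26.7] 499.0
k2 ivory out [285.2 178.7] [45.2 48.4] 1514.5
k2 ivory hole [282.3 180.8] [37.6 38.8] 1141.5
w1 disc out [293.6 204.7] [50.8 53.5] 1524.5
w1 disc out [292.  162.8] [21.2 41.5] 500.5
w1 black out [335.5 268.7] [13.  14.1] 71.0
w1 black out [232.5 261.5] [ 7.2 25.9] 95.5
w1 black out [298.8 106.9] [19.1 20.9] 290.0
w1 black hole [297.6 106. ] [14.9 16. ] 185.0
w2 disc out [352.4 211.5] [50.  53.2] 1489.5
w2 disc out [355.  171.1] [15.8 42.8] 475.0
w2 black out [402.9 220.3] [15.4 59.2] 260.5
w2 black out [377.5 117.4] [19.1 23.8] 133.5
```

View pics/det.png

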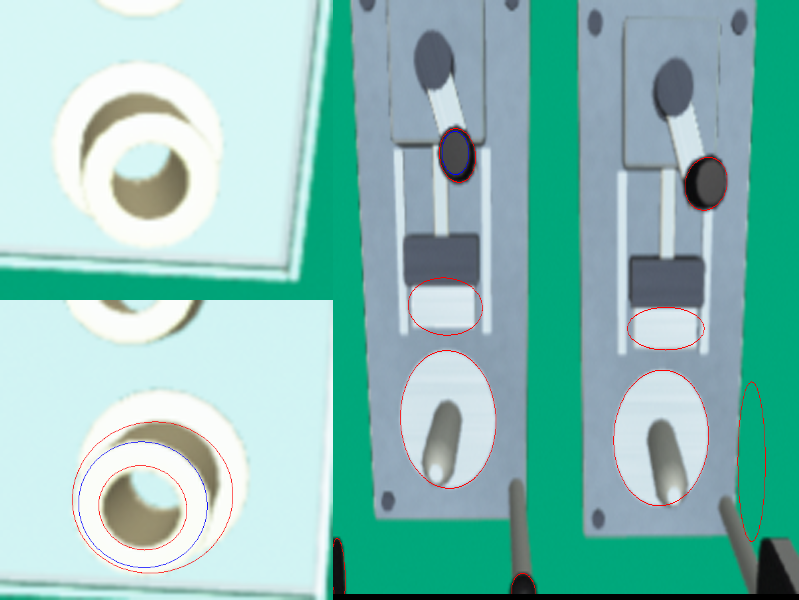

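Run:
```python
from lib import *; import pickle
from bench import ctrl
np.set_printoptions(precision=4,suppress=True)
V=pickle.load(open("v.pkl","rb"))
print("core top",*tri((V["k1"],(344.6,183.6)),(V["k2"],(282.3,180.8))))
tip,_=tri((V["w1"],(286.1,224.9)),(V["w2"],(358.9,232.6))); print("tip",tip,_)
print("disc",*tri((V["w1"],(293.6,204.7)),(V["w2"],(352.4,211.5))))
print("knob",*tri((V["w1"],(298.3,106.2)),(V["w2"],(378.,117.0))))
C=pickle.load(open("v.pkl","rb"))
for n,p,y in [("c1",(.451,.152,.156),-.28),("c2",(.451,.152,.156),-.28+np.pi),("s1",(.4965,-.284,.20),1.08),("s2",(.4965,-.284,.20),1.08-np.pi)]:
    ctrl.move_pose((p[0],p[1],max(p[2],.23)),down(y)) if n!="s2" else None
    ctrl.move_pose(p,down(y)); C[n]=snap("wrist")
    if n[0]=="c" : ctrl.move_pose((p[0],p[1],.23),down(y))
    print(n,ctrl.read_time())
pickle.dump(C,open("v.pkl","wb"))
cv2.imwrite("pics/close.png",np.vstack([np.hstack([C[a]["color"][50:350,120:520,::-1] for a in r]) for r in (("c1","c2"),("s1","s2"))]))
```

```text
core top [0.4517 0.1562 0.0718] 0.0005968026249661358
tip [ 0.4956 -0.2846  0.1178] 0.00031596419008106413
disc [ 0.4966 -0.284   0.0402] 4.5500047151504836e-05
knob [ 0.496  -0.1603  0.1142] 0.00017318346320481474
c1 5.35
c2 8.85
s1 10.7583
s2 13.4583
```

View pics/close.png

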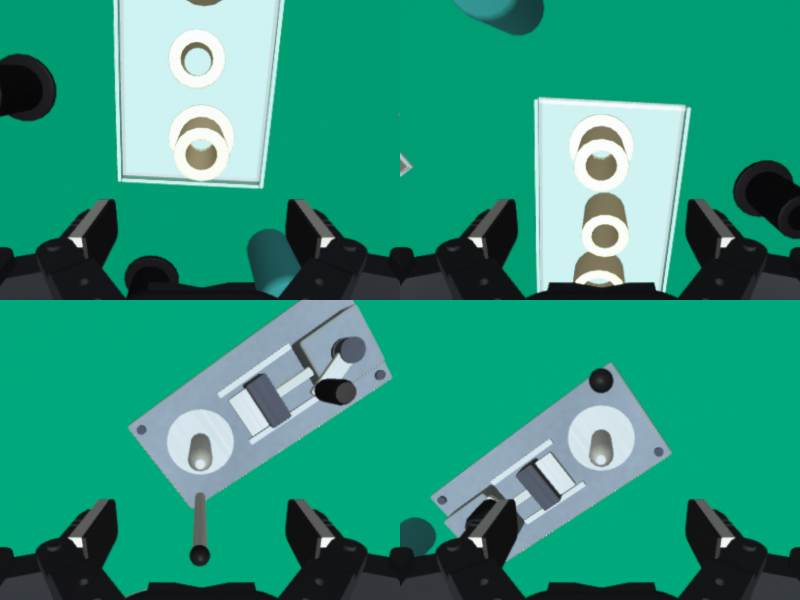

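Run:
```python
from lib import *; import pickle
np.set_printoptions(precision=4,suppress=True)
V=pickle.load(open("v.pkl","rb"))
def ring(c,ctr,r0,r1,z):
    g=cv2.GaussianBlur(c["color"][...,0].astype(np.float32),(0,0),.7)
    for _ in range(4):
        P=[]
        for a in np.linspace(0,2*np.pi,180,endpoint=False):
            rr=np.arange(r0,r1,.25); x=ctr[0]+rr*np.cos(a); y=ctr[1]+rr*np.sin(a)
            v=cv2.remap(g,x[None].astype(np.float32),y[None].astype(np.float32),1)[0]; d=np.diff(v); i=d.argmin()
            if d[i]<-3: P.append((x[i]+.125*np.cos(a),y[i]+.125*np.sin(a)))
        P=np.array(P,np.float32)
        e=cv2.fitEllipse(P)
        for _ in range(3):
            q=(P-e[0]); rad=np.hypot(*q.T); k=abs(rad-np.median(rad))<1.5 if _==0 else k
            e=cv2.fitEllipse(P[k])
        ctr=e[0]
    print(np.round(e[0],1),np.round(e[1],1),len(P),k.sum(),plane(c,e[0],z)); return e[0]
print("core"); a=ring(V["c1"],(321,203),24,36,.074); b=ring(V["c2"],(321,214),22,34,.074); print(tri((V["c1"],a),(V["c2"],b)))
print("disc"); S=[]
for n,ctr in (("s1",(320,191)),("s2",(321,187))): S.append(ring(V[n],ctr,26,40,.04))
print(tri(*zip((V["s1"],V["s2"]),S)))
print("tip");S=[]
for n in("s1","s2"):
    im=V[n]["color"][190:230,300:342,:3].astype(int).min(2); 
    w=im[10:34,12:30]; print(np.round(w[::2,::1]))
```

```text
core
[320.6 207.1] [58.3 59.8] 175 88 [0.4505 0.1537 0.074 ]
[320.8 215. ] [52.9 54. ] 174 154 [0.451 0.155 0.074]
(array([0.4508, 0.1543, 0.0763]), np.float64(5.079494988367676e-05))
disc
[320.  191.4] [64.7 66.7] 180 174 [ 0.4958 -0.2843  0.04  ]
[320.8 187.5] [64.8 66.6] 180 172 [ 0.4975 -0.2853  0.04  ]
(array([ 0.4967, -0.2848,  0.0356]), np.float64(3.4422596918070694e-05))
tip
[[103 107 109 111 113 118 122 125 126 126 127 124 124 123 119 117 114 113]
 [109 114 119 121 124 128 133 137 140 140 139 137 137 136 133 128 123 118]
 [117 123 128 132 135 140 144 149 152 154 152 150 148 147 141 139 133 128]
 [123 128 135 141 146 150 158 161 163 166 167 164 160 156 154 150 142 135]
 [131 137 141 147 155 161 169 175 177 180 179 174 170 168 163 157 149 140]
 [132 139 147 155 174 196 208 210 212 212 205 194 183 176 169 162 152 145]
 [131 138 152 177 206 215 218 218 220 221 219 214 202 186 173 164 153 141]
 [125 136 156 185 211 215 218 219 219 220 220 216 207 190 170 158 145 136]
 [115 125 138 165 198 214 218 218 220 221 219 212 195 171 155 143 134 150]
 [153 119 116 131 151 176 197 207 209 2
[... 387 characters left out ...]
159 152 145 138 132 125]
 [150 161 172 179 186 198 210 217 218 217 214 206 187 163 149 141 133 125]
 [149 161 172 184 199 213 220 221 221 219 218 217 211 192 156 140 132 123]
 [137 149 164 185 204 215 219 222 221 219 219 218 213 198 162 137 126 118]
 [142 137 146 162 183 205 217 221 220 220 218 216 202 171 139 123 114 121]
 [201 181 151 134 137 152 168 181 187 184 172 160 144 127 120 117 140 185]
 [211 209 207 201 188 175 169 151 139 133 134 147 163 187 194 202 212 215]
 [207 208 208 209 212 215 215 214 212 208 206 208 209 208 209 208 209 211]
 [144 148 153 162 166 169 174 180 181 179 177 173 169 167 164 161 158 156]
 [142 142 141 141 142 142 142 144 144 145 145 145 145 145 146 146 146 147]]
```

Run:
```python
from lib import *; import pickle
np.set_printoptions(precision=4,suppress=True)
V=pickle.load(open("v.pkl","rb"))
print("core",plane(V["c1"],(320.8,202.3),.074),plane(V["c2"],(320.8,215),.074),tri((V["c1"],(320.8,202.3)),(V["c2"],(320.8,215))))
o=((V["s1"],(319.9,213.8)),(V["s2"],(320.4,209.3)))
print("tip",[plane(*x,.118) for x in o],tri(*o))
# knob top & hub in s1 (tile coords +120,-300+50)
print("knob",plane(V["s1"],(465,142),.121),plane(V["s1"],(468,100),.08))
# core grasp
from bench import ctrl
C=np.array([.4513,.1562]); q=down(-.28)
print([ctrl.ik((*C,z),q) is not None for z in (.2,.034)])
ctrl.move_pose((.4965,-.15,.24),down(-.28)); ctrl.move_pose((*C,.20),q)
hit=ctrl.movel((*C,.034),until_force=8,max_speed=.1); print("hit",hit,ctrl.read_position(),ctrl.read_ft_force())
if not hit:
    ctrl.clamp(40); print("w",ctrl.read_grip_width(),ctrl.read_grip_force())
    ctrl.movel((*C,.06),max_speed=.08); print("w",ctrl.read_grip_width(),ctrl.read_ft_force(),ctrl.read_time())
```

```text
core [0.4518 0.1575 0.074 ] [0.4511 0.1551 0.074 ] (array([0.4515, 0.1564, 0.0697]), np.float64(4.795325203583358e-06))
tip [array([ 0.4965, -0.2845,  0.118 ]), array([ 0.4967, -0.2846,  0.118 ])] (array([ 0.4966, -0.2846,  0.1177]), np.float64(2.125282199396507e-06))
knob [ 0.4971 -0.1589  0.121 ] [ 0.4759 -0.1265  0.08  ]
[True, True]
hit False [0.4517 0.1563 0.0345] [ 0.3341 -0.1077 -0.7407]
w 0.04586186406018974 40.50258904695511
w 0.045902525829529583 [ 0.1743 -0.0437 -2.0134] 18.7833
```

Run:
```python
from lib import *
from bench import ctrl
np.set_printoptions(precision=4,suppress=True)
S=np.array([.4966,-.2846]); q=down(1.08)
ctrl.movel((.4517,.1563,.24),max_speed=.15)
ctrl.move_pose((*S,.24),q); ctrl.dwell(.3)
print(ctrl.read_position(),ctrl.read_grip_width(),ctrl.read_ft_force())
ctrl.movel((*S,.158),max_speed=.1); ctrl.dwell(.3)
p=ctrl.read_position(); print(p); T=S+(S-p[:2])
h=ctrl.movel((*T,.125),max_speed=.03,until_force=5); print("entry hit",h,ctrl.read_position(),ctrl.read_ft_force(),ctrl.read_time())
cv2.imwrite("pics/ins.png",cv2.resize(snap("scene")["color"][200:350,150:350,::-1],(800,600),interpolation=2))
```

```text
[ 0.4968 -0.2841  0.2401] 0.045769261808622404 [ 0.2973 -0.5261 -0.5291]
[ 0.4968 -0.2848  0.1585]
entry hit False [ 0.4965 -0.2845  0.1252] [-0.4307 -0.6121 -1.2997] 24.8333
```

Run:
```python
from lib import *
from bench import ctrl
np.set_printoptions(precision=4,suppress=True)
p=ctrl.read_position()
h=ctrl.movel((p[0],p[1],.078),max_speed=.05,until_force=8); print("h",h,ctrl.read_position(),ctrl.read_ft_force())
if not h:
    h=ctrl.movel((p[0],p[1],.066),max_speed=.012,until_force=6); print("h",h,ctrl.read_position(),ctrl.read_ft_force(),ctrl.read_grip_width(),ctrl.read_time())
cv2.imwrite("pics/seat.png",cv2.resize(snap("scene")["color"][200:350,150:350,::-1],(800,600),interpolation=2))
```

```text
h False [ 0.4968 -0.2848  0.0783] [-1.0059 -0.5242 -0.6794]
h True [ 0.4965 -0.2845  0.0705] [-0.6751 -0.1511  4.4839] 0.045576653187805655 26.6417
```

View pics/seat.png

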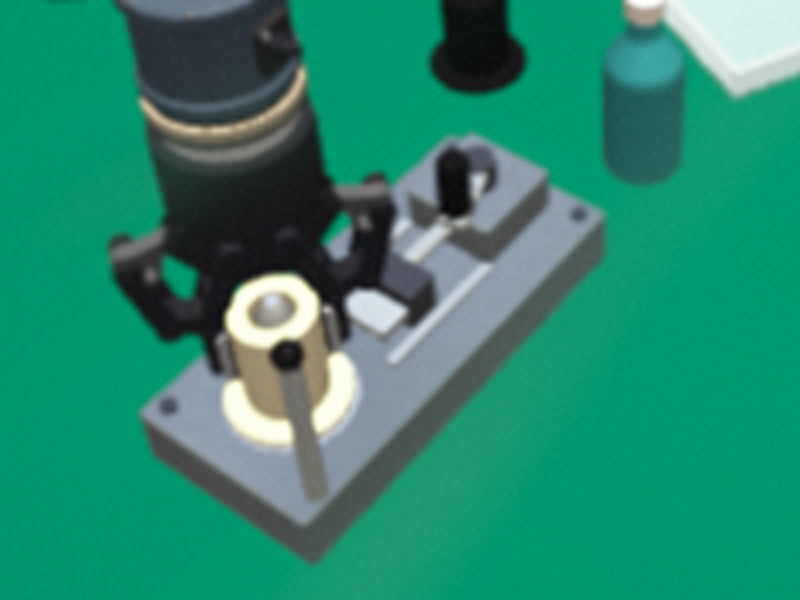

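Run:
```python
from lib import *; import pickle
from bench import ctrl
np.set_printoptions(precision=4,suppress=True)
ctrl.ungrasp(); p=ctrl.read_position(); print(ctrl.read_ft_force())
ctrl.movel((p[0],p[1],.20),max_speed=.15)
ctrl.movel((.487,-.155,.20),max_speed=.25); ctrl.dwell(.2); c=snap("wrist"); pickle.dump(c,open("kn.pkl","wb"))
print(ctrl.read_time())
for X in ((.4966,-.2846,.11),(.497,-.159,.121),(.4768,-.1258,.085)): print(proj(c,X))
im=c["color"][60:260,200:460,::-1]; cv2.imwrite("pics/kn.png",cv2.resize(im,(780,600),interpolation=2))
```

```text
[-0.0752 -0.1555 -0.3315]
29.1
[204.8217 278.8617]
[325.3711 222.6735]
[346.5618 174.6932]
```

View pics/kn.png

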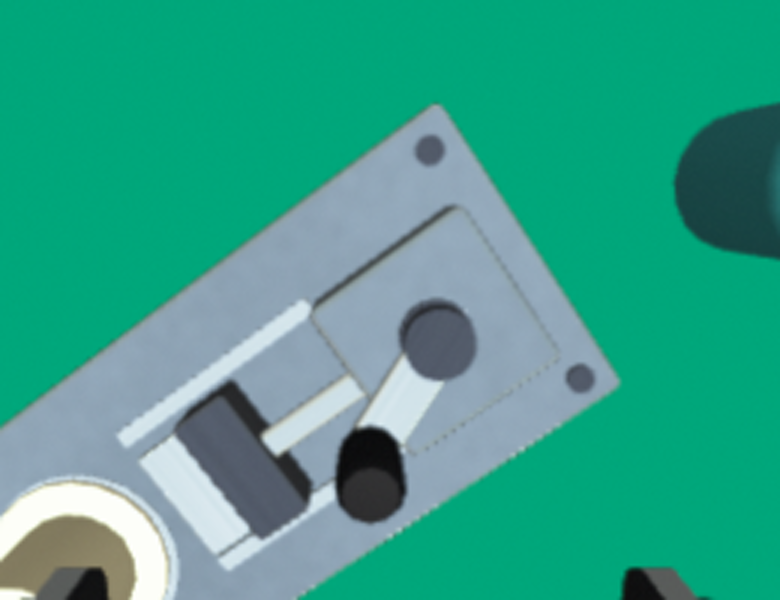

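Run:
```python
from lib import *; import pickle
np.set_printoptions(precision=4,suppress=True)
c=pickle.load(open("kn.pkl","rb")); S=np.array([.4966,-.2846])
k=plane(c,(323.5,222.8),.121)[:2]
a=plane(c,(343.2,109.8),.04);b=plane(c,(393.2,185.8),.04); m=((a+b)/2)[:2]
g=plane(c,(344.8,169.5),.07)[:2]; h=plane(c,(346.5,173.8),.082)[:2]
print("knob",k,"holes",a,b,m,np.linalg.norm(m-S),"gear",g,np.linalg.norm(g-S),"hub",h,np.linalg.norm(h-S))
for v in (m,g,h): d=v-S; y=np.arctan2(d[1],d[0])-np.pi/2; C=S+.16*d/np.linalg.norm(d); r=k-C; print(y,C,np.linalg.norm(r),y-np.arctan2(r[1],r[0]))
print(np.arctan2(*(a-b)[[1,0]])-np.pi)
```

```text
knob [ 0.4964 -0.1604] holes [ 0.4249 -0.0989  0.04  ] [ 0.5204 -0.0868  0.04  ] [ 0.4727 -0.0929] 0.1932190128645681 gear [ 0.4745 -0.1251] 0.16105578523851002 hub [ 0.4766 -0.1255] 0.16036323841789293
0.12419864193749253 [ 0.4768 -0.1258] 0.03973884559250995 1.1794721828349595
0.13781182702290828 [ 0.4746 -0.1261] 0.04060610161857043 1.143342097555674
0.12488664812803285 [ 0.4767 -0.1258] 0.039780927068961594 1.1776018287093657
-6.157367149675153
```

```bash
cat > wind.py <<'E'
from lib import *
from bench import ctrl
C=np.array([.4767,-.1258]); psi=.1245
def P(a,z=.088,r=.04): return (*(C+r*np.array([np.cos(psi-a),np.sin(psi-a)])),z)
def ang(p): d=p[:2]-C; return (psi-np.arctan2(d[1],d[0]))%(2*np.pi), np.hypot(*d)
def rt(a,f): u=np.array([np.cos(psi-a),np.sin(psi-a)]); t=np.array([np.sin(psi-a),-np.cos(psi-a)]); return round(float(u@f[:2]),1),round(float(t@f[:2]),1)
E
python3 - <<'E'
from wind import *
a=1.178
ctrl.movel(P(a,.20),max_speed=.15); ctrl.movel(P(a,.135),max_speed=.15)
h=ctrl.movel(P(a),max_speed=.06,until_force=6); print("hit",h,ctrl.read_position())
if not h:
    ctrl.clamp(40); print(ctrl.read_grip_width(),ctrl.read_ft_force(),ctrl.read_time())
    for i in range(4):
        a+=.2; ctrl.movel(P(a),max_speed=.06); f=ctrl.read_ft_force(); print(round(a,2),ang(ctrl.read_position()),rt(a,f),f.round(1),ctrl.read_time())
E
```

```text
hit False [ 0.49665871 -0.16065408  0.08808512]
0.018508136920299723 [-0.40290337  0.08227185  2.52729232] 31.4833
1.38 (np.float64(1.3944037732418189), np.float64(0.03986383137980628)) (-1.8, 0.5) [-1.1  1.6  4.3] 31.7667
1.58 (np.float64(1.5995312127748629), np.float64(0.03975522877811694)) (-1.4, 1.0) [-1.1  1.2  5.1] 32.05
1.78 (np.float64(1.8041368071344202), np.float64(0.039596652331361115)) (-3.5, 0.4) [-0.1  3.5  5.7] 32.3333
1.98 (np.float64(2.0016748922550693), np.float64(0.03952455307319185)) (-4.6, 0.3) [1.  4.5 6.7] 32.6167
```

Run:
```python
from wind import *
a=1.978
while a<7.5:
    a+=.22; ctrl.movel(P(a),max_speed=.07); f=ctrl.read_ft_force()
    if int(a/.22)%3==0 or np.linalg.norm(f)>25: print(round(a,2),np.round(ang(ctrl.read_position()),4),rt(a,f),f.round(1),round(ctrl.read_grip_width(),4),ctrl.read_time())
    if np.linalg.norm(f)>35: break
c=snap("scene")["color"][200:350,150:350,::-1]; cv2.imwrite("pics/mid.png",cv2.resize(c,(800,600),interpolation=2)); print(a)
```

```text
2.2 [2.2157 0.0395] (-4.6, 1.2) [1.1 4.6 6.6] 0.0188 32.8917
2.86 [2.8644 0.0394] (-5.0, -0.6) [4.8 1.4 1.4] 0.0188 33.7167
3.52 [3.5431 0.0396] (-4.6, 2.3) [5.  1.1 3.8] 0.0191 34.5417
4.18 [4.1785 0.04  ] (-2.6, 2.5) [ 3.6 -0.6  6.1] 0.0185 35.3667
4.84 [4.8037 0.0405] (-0.8, 2.0) [ 2.  -0.8  8.8] 0.0188 36.1917
5.5 [5.4449 0.0406] (5.5, -0.1) [3.3 4.4 8.6] 0.0186 37.0167
6.16 [6.1523 0.0407] (5.2, -0.1) [5.  1.4 5.4] 0.0185 37.8417
6.82 [0.5499 0.0404] (5.3, 1.5) [ 4.2 -3.5  5.5] 0.0189 38.6667
7.48 [1.2318 0.0399] (3.9, 1.3) [ 0.7 -4.1  7. ] 0.0188 39.4917
7.697999999999998
```

View pics/mid.png

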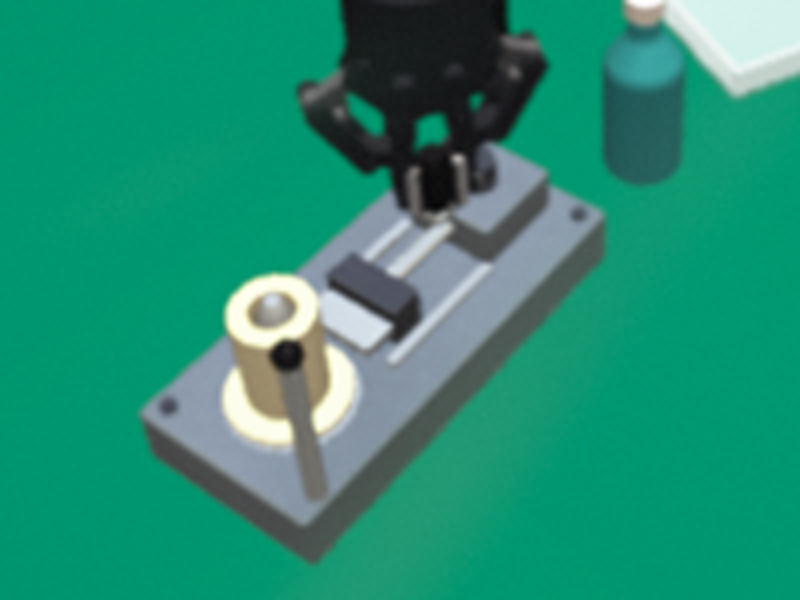

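Run:
```python
from wind import *
a=7.698; n=0
while a<12.85:
    a+=.22 if a<12.2 else .05; n+=1
    ctrl.movel(P(a),max_speed=.07 if a<12.2 else .03); f=ctrl.read_ft_force(); r=rt(a,f)
    if n%5==0 or a>12.2 or np.linalg.norm(f)>25: print(round(a,2),np.round(ang(ctrl.read_position()),4),r,f.round(1),ctrl.read_time())
    if np.linalg.norm(f)>40 or (a>12.2 and r[1]<-20): break
```

```text
8.8 [2.5781 0.0395] (-7.2, 0.5) [4.9 5.3 8.8] 41.1917
9.9 [3.6214 0.0397] (-5.0, 2.4) [5.5 0.6 5. ] 42.5667
11.0 [4.6836 0.0404] (-1.3, 1.6) [ 1.7 -1.1  8.6] 43.9417
12.1 [5.7883 0.0406] (6.5, -0.9) [4.9 4.4 7.4] 45.3167
12.32 [6.0171 0.0407] (7.6, -0.6) [6.8 3.3 5.8] 45.7583
12.37 [6.0648 0.0406] (7.3, -1.6) [6.4 3.8 6.5] 46.0083
12.42 [6.1165 0.0406] (7.4, -2.1) [6.5 4.  5.8] 46.2583
12.47 [6.1687 0.0406] (5.6, -0.7) [5.3 1.9 5.7] 46.5083
12.52 [6.2212 0.0406] (6.2, -0.8) [6.  1.8 6.4] 46.7583
12.57 [6.2738 0.0406] (6.3, -1.3) [6.1 2.  7. ] 47.0083
12.62 [6.281  0.0405] (7.7, -7.0) [7.2 7.5 6.3] 47.2583
12.67 [0.0022 0.0405] (9.2, -13.7) [ 8.9 13.9  7.9] 47.5083
12.72 [0.007  0.0404] (10.5, -19.6) [11.  19.4  8. ] 47.7583
12.77 [0.0127 0.0404] (10.5, -25.2) [12.4 24.4  9.6] 48.0083
```

Run:
```python
from wind import *
ctrl.movel(P(12.60),max_speed=.03); print(rt(12.6,ctrl.read_ft_force()))
ctrl.ungrasp(); p=ctrl.read_position(); ctrl.movel((p[0],p[1],.21),max_speed=.12)
ctrl.movel((.487,-.17,.23),max_speed=.2); ctrl.dwell(.2); c=snap("wrist"); cv2.imwrite("pics/end.png",c["color"][...,::-1])
print(ctrl.read_time(),ctrl.read_ft_force())
im=c["color"].astype(int); mx=im.max(2)
e=proj(c,P(0,.121)); print("knob exp",e)
x,y=e.round().astype(int)
m=np.zeros_like(mx,bool); m[y-30:y+30,x-30:x+30]=mx[y-30:y+30,x-30:x+30]<70
cs,_=cv2.findContours(m.astype(np.uint8),0,1)
for k in cs:
    if cv2.contourArea(k)>100: print(cv2.boundingRect(k))
# profile along winder y from core outward at jaw blade/block heights
S=np.array([.4966,-.2846]); d=np.array([-np.sin(.1245),np.cos(.1245)])
for z,rng in((.068,range(30,90,3)),(.057,range(20,60,3))):
    print(z,[(r,*im[tuple(proj(c,(*(S+d*r/1000),z)).round().astype(int)[::-1])]) for r in rng])
```

```text
(7.5, -4.0)
50.9083 [-0.37028074  0.05825635  0.59549449]
knob exp [383.61040294 205.54681605]
(368, 189, 26, 26)
0.068 [(30, np.int64(247), np.int64(250), np.int64(241)), (33, np.int64(214), np.int64(230), np.int64(236)), (36, np.int64(213), np.int64(228), np.int64(235)), (39, np.int64(215), np.int64(231), np.int64(236)), (42, np.int64(215), np.int64(231), np.int64(237)), (45, np.int64(217), np.int64(231), np.int64(237)), (48, np.int64(136), np.int64(148), np.int64(158)), (51, np.int64(85), np.int64(94), np.int64(108)), (54, np.int64(82), np.int64(90), np.int64(103)), (57, np.int64(84), np.int64(92), np.int64(107)), (60, np.int64(83), np.int64(92), np.int64(107)), (63, np.int64(82), np.int64(91), np.int64(105)), (66, np.int64(83), np.int64(91), np.int64(106)), (69, np.int64(51), np.int64(53), np.int64(58)), (72, np.int64(40), np.int64(41), np.int64(42)), (75, np.int64(53), np.int64(57), np.int64(61)), (78, np.int64(203), np.int64(221), np.int64(229)), (81, np.int64(206), np.int64(224), np.int64(230)), (84, np.int64(205), np.int64(224), np.int64(230)), (87, np.int64(206), np.int64(224), np.int64(231))]
0.057 [(20, np.int64(142), np.int64(134), np.int64(104)), (23, np.int64(144), np.int64(136), np.int64(107)), (26, np.int64(236), np.int64(239), np.int64(223)), (29, np.int64(213), np.int64(229), np.int64(235)), (32, np.int64(214), np.int64(229), np.int64(235)), (35, np.int64(215), np.int64(230), np.int64(236)), (38, np.int64(214), np.int64(229), np.int64(235)), (41, np.int64(215), np.int64(230), np.int64(236)), (44, np.int64(127), np.int64(139), np.int64(148)), (47, np.int64(85), np.int64(93), np.int64(108)), (50, np.int64(81), np.int64(90), np.int64(103)), (53, np.int64(83), np.int64(91), np.int64(105)), (56, np.int64(84), np.int64(94), np.int64(108)), (59, np.int64(83), np.int64(92), np.int64(106))]
```

```bash
python3 -c "
from bench import ticket; print(ticket.job_done())"
```

```text
the job is handed in; nothing more can be done
None
```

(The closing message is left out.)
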